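# Find the socket that fits the spindle nut and hold it home

## Task

Three sockets stand on the bench: find the one that properly fits the nut of the spindle unit held between the jaws of the bench clamp (the smallest that goes over it), and push it fully home over that nut. Finish still gripping that socket and pressing it lightly down on the unit: do not let go. The other two sockets must end standing upright on the bench, and the other loose things on the bench must not be disturbed.

Things in the scene. Friction and masses are not known exactly. Their poses are not given: they have to be found in the camera images.
- spindle_a: one of three fixed round spindle units, alike but for the nut size; one is in the clamp, two wait on the bench. Origin at the centre of its underside, z up. Base 84 mm wide; flat hub face 45 mm up, 54 mm wide, where a socket's rim rests when home; on it, centred, a rigid hex nut 16 mm high (top 4 mm chamfered); stud end up to 66 mm
- spindle_b: another of the three units, measures as spindle_a. The nut is 19, 24 or 30 mm across flats, a different one on each unit; which is which is not told. The nut's flats face the unit's own x axis and every 60 degrees on, so a socket goes on when turned to the unit's yaw plus any multiple of 60 degrees, within about 5 degrees
- spindle_c: the third unit, measures as spindle_a, nut flats as spindle_b. On any unit a socket that is too small stops on top of the nut, at least 12 mm short of home; one that is too large drops over it loosely
- clamp_centre (a point): point on the bench midway between the two low blue jaws (26 mm high) of the fixed bench clamp; the unit to work on is the one whose origin is here. The clamp's jaws lie 43 to 65 mm to either side along its y, its screw and T-bar reach to 130 mm along +y, 26 mm high at most
- socket_small: loose steel small socket for the 19 mm nut, 0.16 kg, standing hex opening down; origin at the centre of its underside, z up. Round body 30 mm wide, 40 mm high; on it a fixed square drive adapter to grip, 20 x 20 mm, 40 to 72 mm above the origin, flats facing its own x and y. Hex opening 20.5 mm across flats, 26 mm deep, flats facing its own x and every 60 degrees on
- socket_medium: loose steel medium socket for the 24 mm nut, 0.22 kg, standing hex opening down; origin at the centre of its underside, z up. Round body 35 mm wide, 40 mm high; on it a fixed square drive adapter to grip, 20 x 20 mm, 40 to 72 mm above the origin, flats facing its own x and y. Hex opening 25.5 mm across flats, 26 mm deep, flats facing its own x and every 60 degrees on
- socket_large: loose steel large socket for the 30 mm nut, 0.3 kg, standing hex opening down; origin at the centre of its underside, z up. Round body 41 mm wide, 40 mm high; on it a fixed square drive adapter to grip, 20 x 20 mm, 40 to 72 mm above the origin, flats facing its own x and y. Hex opening 31.5 mm across flats, 26 mm deep, flats facing its own x and every 60 degrees on
- bearing: loose ball-bearing ring lying flat, outside diameter 52 mm, bore 25 mm, 15 mm high; origin at the centre of its underside. A bystander: leave it alone
- wrench: loose open-ended wrench, 170 mm long, lying flat; origin under its middle, x along its length. A bystander: leave it alone
- spray_can: loose spray can standing upright, 52 mm diameter, 150 mm high; origin at the centre of its underside. A bystander: leave it alone
- spark_plug: loose spark plug lying on its side, about 70 mm long, 21 mm high; x along its length; origin on the bench under its threaded end, the plug reaching from 5 mm behind it to 63 mm ahead along x. A bystander: leave it alone
- piston: loose small-engine piston standing on the bench, 64 mm diameter, 48 mm high; origin at the centre of its underside. A bystander: leave it alone
There are look-alikes about, which are no part of the job. What is shaped like the spindle_b but yellow is not meant. Of the things shaped like the part that bears clamp_centre, the blue one is meant.

How it is judged:
At the end, for the whole second after the job is handed in: The matching socket is home on the clamped unit's nut (rim under 4 mm above the hub face, within 4 mm of centre, tilt under 0.08 rad), pressing on it with over 1 N and gripped with over 2 N; the other two stand untouched on the bench (under 6 mm up, tilt under 0.1 rad) (((horizontal distance between spindle_a and clamp_centre below 0.03 m and z of socket_medium in the frame of spindle_a between 0.041 and 0.049 m and horizontal distance between socket_medium and spindle_a below 0.004 m and angle between socket_medium's own z axis and vertical below 0.08 rad and contact force between socket_medium and spindle_a above 1 N and contact force between the fingers and socket_medium above 2 N and height (world z) of socket_small between -0.004 and 0.006 m and angle between each of socket_small, socket_large's own z axis and vertical below 0.1 rad and contact force between the fingers and socket_small below 0.1 N and height (world z) of socket_large between -0.004 and 0.006 m and contact force between the fingers and socket_large below 0.1 N) or (horizontal distance between spindle_b and clamp_centre below 0.03 m and z of socket_large in the frame of spindle_b between 0.041 and 0.049 m and horizontal distance between socket_large and spindle_b below 0.004 m and angle between socket_large's own z axis and vertical below 0.08 rad and contact force between socket_large and spindle_b above 1 N and contact force between the fingers and socket_large above 2 N and height (world z) of socket_small between -0.004 and 0.006 m and angle between each of socket_small, socket_medium's own z axis and vertical below 0.1 rad and contact force between the fingers and socket_small below 0.1 N and height (world z) of socket_medium between -0.004 and 0.006 m and contact force between the fingers and socket_medium below 0.1 N) or (horizontal distance between spindle_c and clamp_centre below 0.03 m and z of socket_small in the frame of spindle_c between 0.041 and 0.049 m and horizontal distance between socket_small and spindle_c below 0.004 m and angle between socket_small's own z axis and vertical below 0.08 rad and contact force between socket_small and spindle_c above 1 N and contact force between the fingers and socket_small above 2 N and height (world z) of socket_medium between -0.004 and 0.006 m and angle between each of socket_medium, socket_large's own z axis and vertical below 0.1 rad and contact force between the fingers and socket_medium below 0.1 N and height (world z) of socket_large between -0.004 and 0.006 m and contact force between the fingers and socket_large below 0.1 N))); the arm keeps its last pose, push and grip.
It fails at once if a bystander is moved more than 30 mm (distance of any of bearing, wrench, spray_can, spark_plug, piston from where it was at the start of the episode above 0.03 m).
It also fails if it takes over 72 s, if anything falls off the work surface, if the arm or the gripper's body presses on something with over 40 N, if the wrist force passes 120 N, or if a joint passes its speed limit or range.

## Robot

A 7-joint arm with a two-finger parallel gripper is mounted at the origin on the work surface. World frame = base frame: x ahead of the robot, y to its left, z up, the work surface at z = 0. Lengths are in m, angles in rad, forces in N, time in s.
With the tool pointing down it reaches from about 0.425 to 0.925 m from the base axis. Payload 6.8 kg.
Tool frame: the origin (TCP) lies between the finger pads; the fingertips stand r.finger_overhang ahead of it and the grasp point (between the pads) lies 6 mm ahead of it (r.finger_overhang is the distance from the TCP to the fingertips, in m); z points along the fingers, y is the line along which they close (so a half turn about z gives the same grasp; the last joint's range is limited). The gripper opens to 88 mm and grips with 3 to 60 N. Pads are 20 mm wide; open, the fingers measure 115 mm over their backs; the gripper's body (75 mm by 178 mm) begins 61 mm behind the grasp point.
Start: joints at [1.19, 0.477, 0.022, 1.555, -0.011, 1.109, -0.083], TCP at [0.182, -0.65, 0.248] pointing down, gripper open.
Joint ranges: [-2.96, 2.96], [-0.34, 2.1], [-1.41, 1.46], [0.24, 2.44], [-1.37, 4.51], [0.17, 1.92], [-2.96, 2.96]. Speed limits (rad/s): [2.39, 2.39, 3.14, 3.14, 3.14, 3.14, 3.14].

## Interface

Orientations are given as [roll, pitch, yaw] about the fixed x, y, z axes, in that order (R = Rz(yaw) Ry(pitch) Rx(roll)).
In Python, from station import r gives the robot as it stands. The module is installed in compiled form; this text tells all that it offers.
- The arm moves only by the shell command python3 -m handwheel 'ROWS' [FORCE]. ROWS is JSON, a list of rows, each a list of 7 numbers: the shift along the tool's x, y, z in cm, then the turn, a rotation vector about the tool's x, y, z in degrees, then the opening, from -1 (shut) to 1 (fully open). A call has 1 to 20 rows; each row is the pose to reach, as a shift and turn from the pose commanded when the call began, along the tool's axes at that moment; what a row does not reach only later rows make up. A row lasts 1/12 s, in which the tool goes at most 41.7 mm and 7.16 degrees, less where a joint would pass 70% of its speed; a pose out of reach is approached as far as the arm can. A call with a gripper value outside its range is refused whole. The fingers move at their own pace and stop on an object; FORCE is the grip in N (left out, the last holds). Time passes only in rows, so rows that repeat a pose let the fingers close. It gives the time, the measured TCP pose, the force, the opening and the grip force at its end, in the units of the state.
- r.get_state(): the state, without advancing time (a new reading comes with each control period).
- r.snapshot(name): name is "scene" or "top"; returns the picture (480x640x3 uint8, red, green, blue); there is no depth.
- r.calibration(name): a dict with "camera_matrix" (3x3 intrinsics, pixels), "R" (3x3) and "t" (3): a world point X has camera coordinates R X + t. Camera axes: x right, y down, z forward; pixel columns grow to the right and rows downward; lengths in m; the calibration is good to about 2 mm. A picture is of the moment at which its call begins. calibration takes no time and is no camera call.
- r.close_job(): hands the job in; it is judged then, once.
The state is a dict: "t": time; "joints": joint angles; "qd": joint speeds; "joint_efforts": joint torques, N m; "position": TCP position; "eef_rot": TCP orientation; "wrist_force": force on the tool from outside, world axes, zero at the start; "ft_torque": the same for the moment, N m; "width": finger opening in m; "grasp_force": force on a finger pad.
Only numpy, scipy, OpenCV 4.12 (cv2) and the standard library are available. Lean on these libraries where they do the work, as an engineer would, in place of code of your own. Each camera call takes 0.05 s, during which the arm holds its last target. There are 200 camera calls.

## Working session

There is one attempt and no reset: what is moved stays moved. The work goes in short steps, Python scripts to look and compute and a shell command to move; the robot and the scene stay as the last step left them, time stands still between calls to the robot, and variables do not carry over. Pictures are saved under pics/ and viewed, at most 10 in all, crops included, and the job is handed in when it is done.

```bash
mkdir -p pics; python3 - <<'E'
from station import r
import cv2
for n in("scene","top"):
    cv2.imwrite(f"pics/{n}0.png",r.snapshot(n)[...,::-1]); c=r.calibration(n); print(n,c)
s=r.get_state();print(s,r.finger_overhang)
E
```

```text
scene {'camera_matrix': array([[436.14006574,   0.        , 316.47442703],
       [  0.        , 436.14006574, 234.74247444],
       [  0.        ,   0.        ,   1.        ]]), 'R': array([[ 0.58086708,  0.81385412, -0.01532652],
       [ 0.5778047 , -0.4255091 , -0.69647953],
       [-0.57335431,  0.39570629, -0.71741297]]), 't': array([-0.37012345, -0.24110951,  1.48316658])}
top {'camera_matrix': array([[443.97932707,   0.        , 314.77123451],
       [  0.        , 443.97932707, 242.95927388],
       [  0.        ,   0.        ,   1.        ]]), 'R': array([[ 0.02442547, -0.99947936, -0.0210809 ],
       [-0.99274454, -0.02176664, -0.11825606],
       [ 0.11773563,  0.02381641, -0.99275934]]), 't': array([0.07066014, 0.5486212 , 1.21119724])}
{'t': 0.1, 'joints': array([ 1.18984668,  0.47773703,  0.02234361,  1.55629724, -0.01151334,
        1.10931958, -0.08310621]), 'qd': array([-0.00050405, -0.00080861, -0.00028657, -0.00254987,  0.00304892,
       -0.00119973,  0.00115884]), 'joint_efforts': array([ 4.60606228e-03, -5.84092855e+01,  1.54018477e+00, -2.73312896e+01,
       -5.41849912e-02,  1.30704814e-02,  4.42995793e-05]), 'position': array([ 0.18176186, -0.649562  ,  0.24678917]), 'eef_rot': array([-3.13996300e+00,  1.07343745e-04,  2.72857331e-01]), 'wrist_force': array([-0.66526784,  0.86946682,  0.15400629]), 'ft_torque': array([-0.02344789, -0.00900081,  0.03403886]), 'grasp_force': 0.0, 'width': 0.08807629063911308} 0.025
```

View pics/scene0.png

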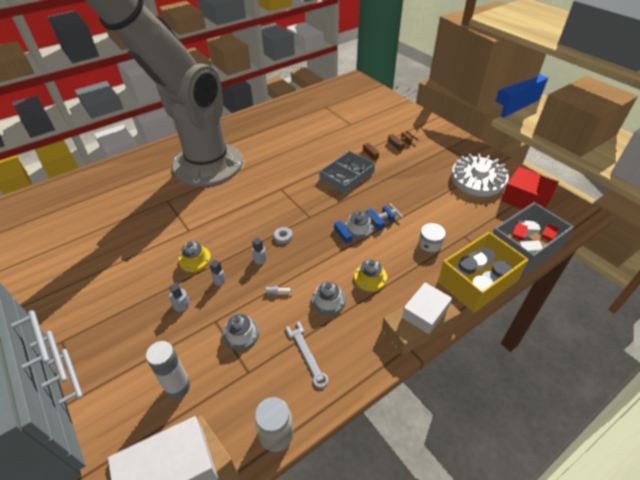

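View pics/top0.png

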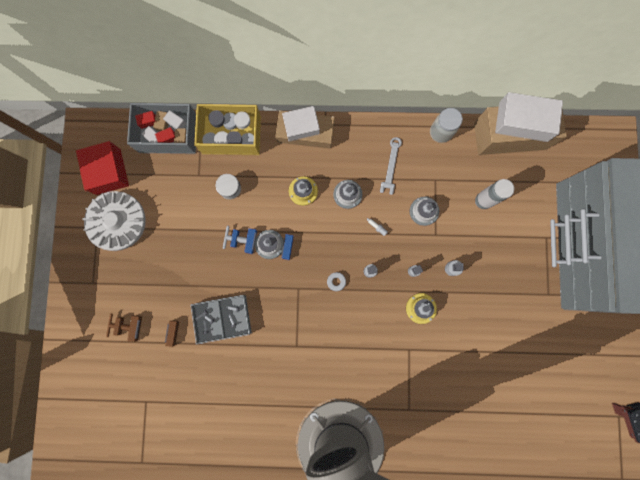

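The clamped unit candidates are the blue clamp (top 268,243) and a brown look-alike clamp (top 145,325). The blue one is meant. The spindle units are at top (268,243), (348,193) and (425,210); the yellow units at (303,190) and (421,308) are decoys. The sockets are at top (371,270), (415,270) and (455,267). I'll enlarge these to confirm.

```bash
python3 - <<'E'
import cv2,numpy as np
t=cv2.imread("pics/top0.png");s=cv2.imread("pics/scene0.png")
def c(im,u,v,w=25,h=None):
    return cv2.resize(im[v-w:v+w,u-w:u+w],(264,264),interpolation=cv2.INTER_CUBIC)
A=np.vstack([np.hstack([c(t,268,240),c(t,348,190),c(t,425,208)]),np.hstack([c(s,358,223),c(s,328,295),c(s,240,330)])])
B=np.vstack([np.hstack([c(t,371,268),c(t,415,268),c(t,455,265)]),np.hstack([c(s,258,250),c(s,217,272),c(s,178,297)])])
cv2.imwrite("pics/A.png",A);cv2.imwrite("pics/B.png",B)
E
```

```text
(no output)
```

View pics/A.png

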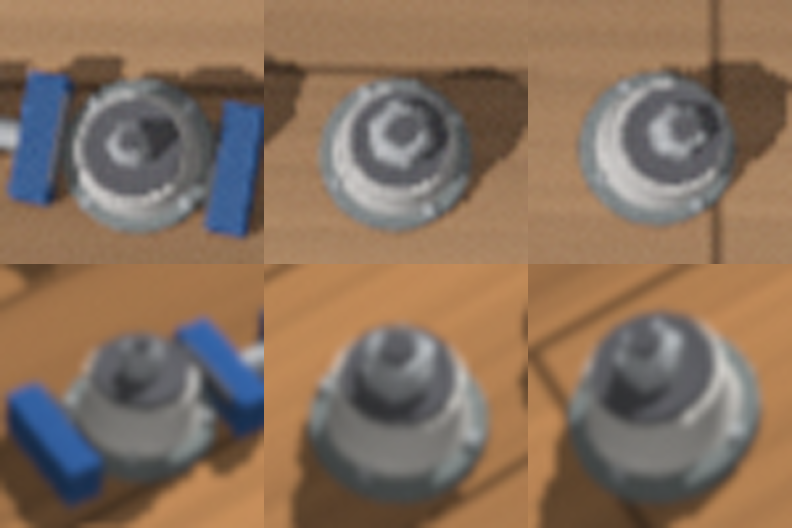

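View pics/B.png

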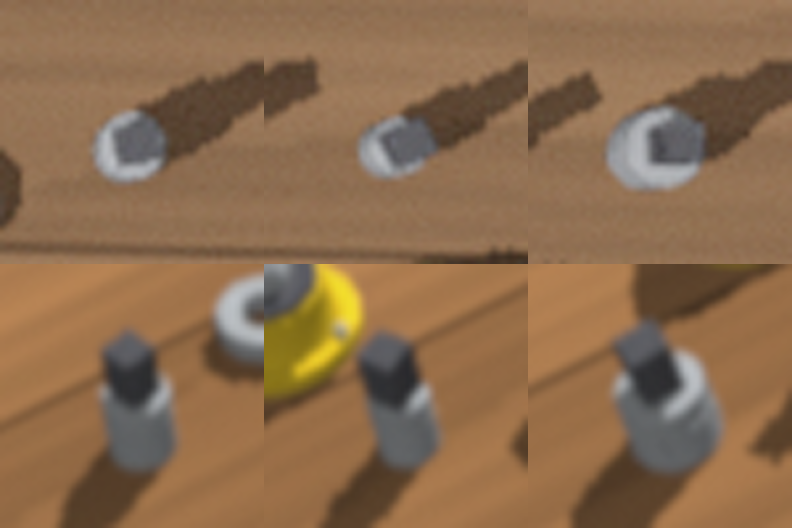

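```bash
cat > h.py <<'E'
import cv2,numpy as np
from station import r
C={n:r.calibration(n) for n in("top","scene")}
def proj(n,P):
    c=C[n];return cv2.projectPoints(np.atleast_2d(np.float64(P)),cv2.Rodrigues(c["R"])[0],c["t"],c["camera_matrix"],None)[0][:,0]
def unproj(n,u,v,z):
    c=C[n];d=c["R"].T@np.linalg.solve(c["camera_matrix"],[u,v,1]);o=-c["R"].T@c["t"]
    return (o+d*(z-o[2])/d[2])[:2]
E
python3 - <<'E'
from h import *
K=5.28
def p(n,u,v,U,V,z): return unproj(n,U-25+(u+.5)/K-.5,V-25+(v+.5)/K-.5,z).round(4)
print("hub top",p("top",132.5,146,268,240,.045),"scene",p("scene",142,372-264,358,223,.045))
print("hubs b,c",p("top",400-264,144,348,190,.045),p("top",671-528,143,425,208,.045))
# sockets: adapter top centre z=.072
for nm,U,V,a,US,VS,b in[("L",371,268,(140,139),258,250,(130,348-264)),("M",415,268,(410-264,141),217,272,(387-264,350-264)),("R",455,265,(677-528,136),178,297,(644-528,342-264))]:
    print(nm,p("top",*a,U,V,.072),p("scene",*b,US,VS,.072))
# blown-up nuts with candidate circumscribed hex overlays
t=cv2.imread("pics/top0.png");S=16;rows=[]
for (u,v) in[(268,240),(348,190),(425,208)]:
    x0,y0=u-8,v-9
    im=cv2.resize(t[y0:y0+17,x0-1:x0+16],(264,264),interpolation=cv2.INTER_LANCZOS4);x0-=1
    rows.append((im,x0,y0))
hub=[p("top",132.5,146,268,240,.045),p("top",400-264,144,348,190,.045),p("top",671-528,143,425,208,.045)]
f=264/17
out=[]
for (im,x0,y0),h in zip(rows,hub):
    im2=im.copy()
    for d,col in((.0219,(0,255,0)),(.0277,(0,0,255)),(.0346,(255,0,0))):
        a=np.linspace(0,2*np.pi,60);q=proj("top",np.c_[h[0]+d/2*np.cos(a),h[1]+d/2*np.sin(a),0*a+.057])
        q=((q+.5-[x0,y0])*f).astype(np.int32)
        cv2.polylines(im2,[q],True,col,1)
    out.append(np.vstack([im,im2]))
cv2.imwrite("pics/nuts.png",np.hstack(out))
E
```

```text
hub top [0.5446 0.2142] scene [0.5474 0.2129]
hubs b,c [ 0.6921 -0.0078] [ 0.6457 -0.2265]
L [ 0.4753 -0.0735] [ 0.4765 -0.0725]
M [ 0.4771 -0.1943] [ 0.4805 -0.1955]
R [ 0.4902 -0.3025] [ 0.4901 -0.3053]
```

View pics/nuts.png

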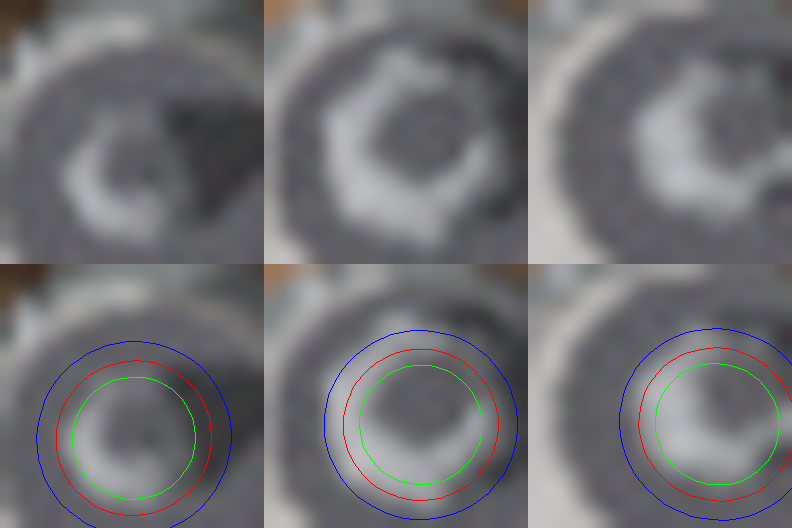

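The clamped unit's nut is clearly the smallest: its corners fit the 21.9 mm circle, while unit b shows 30 mm and unit c 24 mm. That calls for socket_small. Among the sockets, the middle one (top 415,270; scene 217,272) has the narrowest body, about 60 px against 70 and 88. Next I check its pose with an overlay.

```bash
python3 - <<'E'
from h import *
def box(x,y,yaw,z,h=.01):
    a=np.radians(yaw+45+90*np.arange(4));return np.c_[x+h*2**.5*np.cos(a),y+h*2**.5*np.sin(a),0*a+z]
def circ(x,y,rr,z):
    a=np.linspace(0,2*np.pi,50);return np.c_[x+rr*np.cos(a),y+rr*np.sin(a),0*a+z]
out=[]
for n,u,v in(("top",415,268),("scene",217,272)):
    im=cv2.imread(f"pics/{n}0.png");f=400/30;x0,y0=u-15,v-15
    big=cv2.resize(im[y0:y0+30,x0:x0+30],(400,400),interpolation=cv2.INTER_CUBIC);b=big[:0]
    B=big.copy()
    for P,c in((box(.4785,-.195,20,.072),(0,255,0)),(box(.4785,-.195,20,.04),(0,255,255)),(circ(.4785,-.195,.015,.04),(0,0,255)),(circ(.4785,-.195,.015,.0),(255,0,0))):
        cv2.polylines(B,[((proj(n,P)+.5-[x0,y0])*f).astype(np.int32)],True,c,1)
    out.append(B)
    im=cv2.imread(f"pics/{n}0.png")
cv2.imwrite("pics/s.png",np.hstack(out))
E
```

```text
(no output)
```

View pics/s.png

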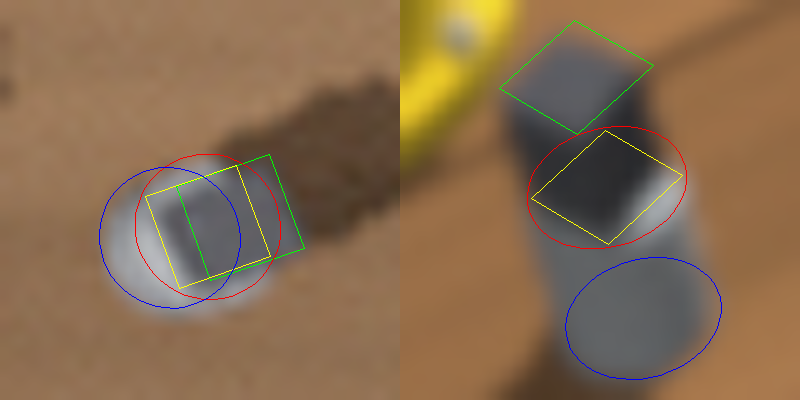

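```bash
python3 -m handwheel '[[40.6,-35.8,4,0,0,-4.4,1],[40.6,-35.8,4,0,0,-4.4,1],[40.6,-35.8,4,0,0,-4.4,1],[40.6,-35.8,4,0,0,-4.4,1],[40.6,-35.8,4,0,0,-4.4,1],[40.6,-35.8,4,0,0,-4.4,1],[40.6,-35.8,4,0,0,-4.4,1],[40.6,-35.8,4,0,0,-4.4,1],[40.6,-35.8,4,0,0,-4.4,1],[40.6,-35.8,4,0,0,-4.4,1],[40.6,-35.8,4,0,0,-4.4,1],[40.6,-35.8,4,0,0,-4.4,1],[40.6,-35.8,4,0,0,-4.4,1],[40.6,-35.8,4,0,0,-4.4,1],[40.6,-35.8,8,0,0,-4.4,1],[40.6,-35.8,8,0,0,-4.4,1],[40.6,-35.8,8,0,0,-4.4,1],[40.6,-35.8,8,0,0,-4.4,1]]' 5
```

```text
t: 1.6
position: [0.4761, -0.1966, 0.1682]
eef_rot: [-3.141, 0.001, 0.348]
wrist_force: [-0.2, 0.4, -0.1]
width: 0.0878
grasp_force: 0.0
```

```bash
python3 -m handwheel '[[0,0,4,0,0,0,1],[0,0,8,0,0,0,1],[0,0,10,0,0,0,1],[0,0,10,0,0,0,1],[0,0,10,0,0,0,-0.4],[0,0,10,0,0,0,-0.4],[0,0,10,0,0,0,-0.5],[0,0,10,0,0,0,-0.6],[0,0,10,0,0,0,-1],[0,0,10,0,0,0,-1],[0,0,10,0,0,0,-1],[0,0,10,0,0,0,-1],[0,0,10,0,0,0,-1],[0,0,10,0,0,0,-1]]' 5; python3 - <<'E'
from h import *
for n in("top","scene"):cv2.imwrite(f"pics/g_{n}.png",r.snapshot(n)[...,::-1])
E
```

```text
t: 2.77
position: [0.4764, -0.1959, 0.0676]
eef_rot: [-3.142, 0.0, 0.35]
wrist_force: [-0.3, 0.7, -1.5]
width: 0.0242
grasp_force: 0.0
```

```bash
python3 -m handwheel '[[0,0,0,0,0,0,-1],[0,0,0,0,0,0,-1],[0,0,0,0,0,0,-1],[0,0,0,0,0,0,-1]]' 5
```

```text
t: 3.2
position: [0.4764, -0.196, 0.0676]
eef_rot: [3.142, 0.0, 0.35]
wrist_force: [-0.5, -0.1, -0.7]
width: 0.0202
grasp_force: 5.0
```

```bash
python3 -m handwheel '[[0,0,0,0,0,0,0],[0,0,0,0,0,0,0.1],[0,0,0,0,0,0,0.1],[0,0,0,0,0,0,0.1],[0,0,0,0,0,0,0.1]]' 5;python3 - <<'E'
from h import *
print(r.get_state()["joints"].round(2))
E
```

```text
t: 3.62
position: [0.4764, -0.1959, 0.0677]
eef_rot: [-3.142, -0.0, 0.35]
wrist_force: [-0.6, 0.0, -0.1]
width: 0.0476
grasp_force: 0.0
[ 0.44  0.48 -0.21  2.06  0.17  0.61 -1.11]
```

```bash
python3 -m handwheel '[[0,0,0,0,0,-7,0.1],[0,0,0,0,0,-14,0.1],[0,0,0,0,0,-21,0.1],[0,0,0,0,0,-28,0.1],[0,0,0,0,0,-35,0.1],[0,0,0,0,0,-42,0.1],[0,0,0,0,0,-49,0.1],[0,0,0,0,0,-56,0.1],[0,0,0,0,0,-63,0.1],[0,0,0,0,0,-70,0.1],[0,0,0,0,0,-77,0.1],[0,0,0,0,0,-84,0.1],[0,0,0,0,0,-90,0.1],[0,0,0,0,0,-90,0.1],[0,0,0,0,0,-90,-0.4],[0,0,0,0,0,-90,-0.4],[0,0,0,0,0,-90,-1],[0,0,0,0,0,-90,-1],[0,0,0,0,0,-90,-1],[0,0,0,0,0,-90,-1]]' 5; python3 -m handwheel '[[0,0,0,0,0,0,-1],[0,0,0,0,0,0,-1],[0,0,0,0,0,0,-1],[0,0,0,0,0,0,-1],[0,0,0,0,0,0,-1]]' 20
```

```text
t: 5.28
position: [0.4765, -0.1958, 0.0677]
eef_rot: [3.142, 0.0, 1.92]
wrist_force: [-0.2, 0.1, 0.7]
width: 0.0203
grasp_force: 5.0
t: 5.7
position: [0.4765, -0.1959, 0.0677]
eef_rot: [3.141, 0.0, 1.92]
wrist_force: [-0.6, -0.4, 1.2]
width: 0.0198
grasp_force: 20.0
```

```bash
python3 -m handwheel '[[0,0,-2,0,0,0,-1],[0,0,-6,0,0,0,-1],[0,0,-10,0,0,0,-1],[0,0,-12,0,0,0,-1],[6,3.4,-12,0,0,0,-1],[9,5.1,-12,0,0,0,-1],[12,6.8,-12,0,0,0,-1],[15,8.5,-12,0,0,0,-1],[18,10.2,-12,0,0,0,-1],[21,11.9,-12,0,0,0,-1],[24,13.6,-12,0,0,0,-1],[27,15.3,-12,0,0,0,-1],[30,17,-12,0,0,0,-1],[33,18.7,-12,0,0,0,-1],[36.1,20.5,-12,0,0,0,-1],[36.1,20.5,-12,0,0,0,-1],[36.1,20.5,-9.5,0,0,0,-1],[36.1,20.5,-8.2,0,0,0,-1],[36.1,20.5,-8.2,0,0,0,-1],[36.1,20.5,-8.2,0,0,0,-1]]' 40
python3 - <<'E'
from h import *
print(r.get_state()["joints"].round(2))
x,y=r.get_state()["position"][:2]
out=[]
def circ(x,y,rr,z):
    a=np.linspace(0,2*np.pi,60);return np.c_[x+rr*np.cos(a),y+rr*np.sin(a),0*a+z]
zt=r.get_state()["position"][2]-.0677
for n,u,v in(("top",268,240),("scene",358,215)):
    im=r.snapshot(n)[...,::-1].copy();cv2.imwrite(f"pics/h_{n}.png",im)
    f=10;x0,y0=u-20,v-28
    B=cv2.resize(im[y0:y0+56,x0:x0+40],None,fx=f,fy=f,interpolation=cv2.INTER_CUBIC)
    for P,c in((circ(x,y,.042,0),(255,0,0)),(circ(x,y,.027,.045),(0,255,0)),(circ(x,y,.015,zt),(0,0,255))):
        cv2.polylines(B,[((proj(n,P)+.5-[x0,y0])*f).astype(np.int32)],True,c,1)
    out.append(B)
cv2.imwrite("pics/hov.png",np.hstack(out))
E
```

```text
t: 7.37
position: [0.5446, 0.2122, 0.1486]
eef_rot: [-3.138, 0.0, 1.92]
wrist_force: [0.3, 0.0, -1.9]
width: 0.0194
grasp_force: 40.0
[ 0.08  0.55 -0.74  1.83  0.45  0.94 -0.51]
```

View pics/hov.png

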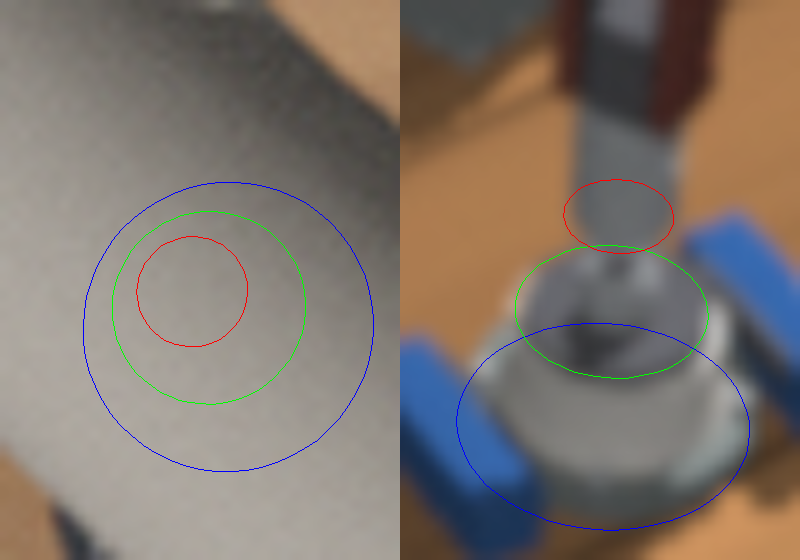

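```bash
cat > fit.py <<'E'
from h import *
from scipy.ndimage import map_coordinates
def circ(x,y,rr,z,N=720):
    a=np.linspace(0,2*np.pi,N,endpoint=False);return np.c_[x+rr*np.cos(a),y+rr*np.sin(a),0*a+z]
def score(im,pts,nrm,mask,R=5,step=.1,h=.8):
    # grid of offsets; contrast across the contour
    g=np.arange(-R,R+.01,step/1);S=np.zeros((len(g),len(g)))
    p=pts[mask];n=nrm[mask]
    for i,dv in enumerate(g):
        for j,du in enumerate(g):
            o=p+[du,dv]
            d=sum(map_coordinates(im[...,k],(o+s*h*n)[:,::-1].T,order=1)*s for k in range(3) for s in(1,-1))
            S[i,j]=np.median(d)   # signed
    return g,S
def best(im,pts,mask=None,R=2.5):
    c=pts.mean(0);t=np.roll(pts,-1,0)-np.roll(pts,1,0);n=np.c_[t[:,1],-t[:,0]];n/=np.linalg.norm(n,axis=1)[:,None]+1e-9
    n*=np.sign((n*(pts-c)).sum(1))[:,None]
    if mask is None:mask=np.ones(len(pts),bool)
    g,S=score(im.astype(float),pts,n,mask,R)
    i,j=np.unravel_index(np.abs(S).argmax(),S.shape);return g[j].round(2),g[i].round(2),S[i,j].round(1)
E
python3 - <<'E'
from fit import *
x,y=.5446,.2122
for f,n in(("top0","top"),("scene0","scene"),("h_scene","scene")):
    im=cv2.imread(f"pics/{f}.png")
    for rr,z in((.027,.045),(.042,.0),(.042,.008)):
        P=proj(n,circ(x,y,rr,z))
        m=None
        if n=="scene":m=P[:,1]>P[:,1].mean()+ (0 if rr>.03 else -2)
        else: m=P[:,0]<P[:,0].max()-3
        du,dv,s=best(im,P,m)
        q=proj(n,[[x,y,z]])[0]+[du,dv];print(f,rr,z,(du,dv),s,unproj(n,*q,z).round(4))
im=cv2.imread("pics/h_scene.png");zt=.1486-.0677
P=np.vstack([proj("scene",circ(x,y,.015,z)) for z in(zt,zt+.038)]);H=cv2.convexHull(P.astype(np.float32))[:,0]
H=np.vstack([np.linspace(H[i],H[(i+1)%len(H)],max(1,int(np.linalg.norm(H[i]-H[(i+1)%len(H)])/.1)),endpoint=False) for i in range(len(H))])
top=proj("scene",[[x,y,zt+.035]])[0][1];bot=proj("scene",[[x,y,zt]])[0][1]
print("socket sides",best(im,H,(H[:,1]>top)&(H[:,1]<bot)),"all",best(im,H,H[:,1]>top),"arc",best(im,H,H[:,1]>bot))
E
```

```text
top0 0.027 0.045 (np.float64(-0.4), np.float64(0.0)) 135.8 [0.5446 0.2133]
top0 0.042 0.0 (np.float64(0.4), np.float64(-2.2)) -84.0 [0.551  0.2113]
top0 0.042 0.008 (np.float64(0.8), np.float64(-2.0)) -81.9 [0.5504 0.2101]
scene0 0.027 0.045 (np.float64(0.1), np.float64(1.1)) 72.6 [0.5482 0.2096]
scene0 0.042 0.0 (np.float64(-2.0), np.float64(-0.5)) -50.9 [0.5396 0.2089]
scene0 0.042 0.008 (np.float64(1.2), np.float64(-2.5)) -69.6 [0.5387 0.2215]
h_scene 0.027 0.045 (np.float64(0.6), np.float64(1.0)) 76.4 [0.5487 0.211 ]
h_scene 0.042 0.0 (np.float64(-2.0), np.float64(-1.2)) -43.1 [0.5374 0.2107]
h_scene 0.042 0.008 (np.float64(1.4), np.float64(-2.5)) -74.9 [0.5391 0.2219]
socket sides (np.float64(0.7), np.float64(-2.2), np.float64(58.2)) all (np.float64(0.0), np.float64(-1.9), np.float64(43.4)) arc (np.float64(0.1), np.float64(-0.5), np.float64(35.2))
```

```bash
python3 -m handwheel '[[0,0,1.2,0,0,0,-1],[0,0,1.7,0,0,0,-1],[0,0,1.7,0,0,0,-1],[0,0,1.7,0,0,0,-1]]';  python3 -m handwheel '[[0,0,0.1,0,0,0,-1],[0,0,0.2,0,0,0,-1],[0,0,0.2,0,0,0,-1]]'; python3 -m handwheel '[[0,0,0.1,0,0,0,-1],[0,0,0.2,0,0,0,-1],[0,0,0.2,0,0,0,-1]]'
```

```text
t: 7.8
position: [0.5451, 0.2132, 0.1323]
eef_rot: [-3.141, 0.0, 1.92]
wrist_force: [1.0, -0.7, -2.3]
width: 0.0197
grasp_force: 40.0
t: 8.05
position: [0.5454, 0.2135, 0.1307]
eef_rot: [3.141, 0.0, 1.92]
wrist_force: [-0.6, 0.2, -2.3]
width: 0.0195
grasp_force: 40.0
t: 8.3
position: [0.5453, 0.2134, 0.1285]
eef_rot: [-3.141, 0.0, 1.92]
wrist_force: [-0.1, 0.3, -1.4]
width: 0.0196
grasp_force: 40.0
```

```bash
for i in 1 2 ; do python3 -m handwheel '[[0,0,0.1,0,0,0,-1],[0,0,0.15,0,0,0,-1],[0,0,0.15,0,0,0,-1]]' | grep -E "posi|wrist"; done
```

```text
position: [0.5453, 0.2134, 0.127]
wrist_force: [0.6, 0.4, -1.6]
position: [0.5453, 0.2135, 0.1255]
wrist_force: [-1.0, 0.3, -2.0]
```

```bash
for i in 1 2 ; do python3 -m handwheel '[[0,0,0.05,0,0,0,-1],[0,0,0.1,0,0,0,-1],[0,0,0.1,0,0,0,-1]]' | grep -E "posi|wrist"; done
```

```text
position: [0.5454, 0.2136, 0.1248]
wrist_force: [-0.5, 1.1, -1.0]
position: [0.5454, 0.2138, 0.1244]
wrist_force: [-2.2, -0.7, 5.8]
```

```bash
for i in 1 2 3 ; do python3 -m handwheel '[[0,0,0.0,0,0,2,-1],[0,0,0,0,0,4,-1],[0,0,0,0,0,4,-1]]' | grep -E "posi|wrist|eef"; done
```

```text
position: [0.5453, 0.2136, 0.1243]
eef_rot: [3.141, 0.0, 1.849]
wrist_force: [-1.8, -1.2, 6.5]
position: [0.5454, 0.2136, 0.1243]
eef_rot: [3.141, 0.0, 1.779]
wrist_force: [-2.3, -0.9, 4.6]
position: [0.5453, 0.2136, 0.1242]
eef_rot: [3.141, 0.0, 1.71]
wrist_force: [-2.5, -0.5, 5.5]
```

```bash
python3 -m handwheel '[[0,0,0.05,0,0,0,-1]]'>/dev/null; for i in 1 2 3 4 5; do python3 -m handwheel '[[0,0,0.0,0,0,2,-1],[0,0,0,0,0,4,-1],[0,0,0,0,0,4,-1]]' | grep -E "posi|wrist|eef"; done
```

```text
position: [0.545, 0.2139, 0.1233]
eef_rot: [-3.141, -0.0, 1.641]
wrist_force: [-2.8, 1.7, -0.8]
position: [0.545, 0.2138, 0.1227]
eef_rot: [-3.141, -0.0, 1.572]
wrist_force: [-2.1, 1.4, -2.1]
position: [0.5448, 0.2138, 0.1227]
eef_rot: [-3.141, -0.0, 1.503]
wrist_force: [-1.5, 0.7, -1.6]
position: [0.5447, 0.2139, 0.1227]
eef_rot: [-3.14, -0.0, 1.433]
wrist_force: [-3.1, 2.0, -3.0]
position: [0.5446, 0.214, 0.1228]
eef_rot: [-3.14, -0.0, 1.364]
wrist_force: [-3.0, 2.1, -3.0]
```

```bash
python3 -c "
from station import r;print(r.get_state()['ft_torque'].round(2))"; python3 -m handwheel '[[0,0,0.0,0,0,-6,-1],[0,0,0,0,0,-10,-1],[0,0,0,0,0,-10,-1]]' | grep -E "posi|wrist|eef"; python3 -c "
from station import r;print(r.get_state()['ft_torque'].round(2))"; for i in 1 2 ; do python3 -m handwheel '[[0,0,0.1,0,0,0,-1],[0,0,0.15,0,0,0,-1],[0,0,0.15,0,0,0,-1]]' | grep -E "posi|wrist"; done
```

```text
[0.68 0.78 0.04]
position: [0.5451, 0.2138, 0.123]
eef_rot: [-3.141, -0.0, 1.542]
wrist_force: [-2.9, 2.1, -1.3]
[ 0.5   0.67 -0.02]
position: [0.5451, 0.2138, 0.1216]
wrist_force: [-4.6, 3.2, -1.0]
position: [0.5451, 0.2138, 0.1201]
wrist_force: [-5.0, 3.8, 0.3]
```

```bash
python3 -m handwheel '[[0.05,-0.05,0.0,0,0,0,-1],[0.05,-0.05,0,0,0,0,-1]]' | grep -E "posi|wrist"; for i in 1 2 ; do python3 -m handwheel '[[0,0,0.1,0,0,0,-1],[0,0,0.2,0,0,0,-1],[0,0,0.2,0,0,0,-1]]' | grep -E "posi|wrist"; done
```

```text
position: [0.545, 0.2139, 0.1202]
wrist_force: [-3.2, 2.7, 0.8]
position: [0.545, 0.2139, 0.118]
wrist_force: [-2.6, 2.3, -1.4]
position: [0.545, 0.2139, 0.1159]
wrist_force: [-2.4, 2.4, -1.0]
```

Going on freely; home is expected at TCP z ≈ 0.1127.

```bash
python3 -m handwheel '[[0,0,0.1,0,0,0,-1],[0,0,0.25,0,0,0,-1],[0,0,0.25,0,0,0,-1]]' | grep -E "posi|wrist"; for i in 1 2 3; do python3 -m handwheel '[[0,0,0.07,0,0,0,-1],[0,0,0.07,0,0,0,-1]]' | grep -E "posi|wrist"; done
```

```text
position: [0.5449, 0.2139, 0.1134]
wrist_force: [-2.8, 1.4, -1.4]
position: [0.545, 0.214, 0.1128]
wrist_force: [-2.7, 1.4, -1.5]
position: [0.545, 0.214, 0.1128]
wrist_force: [-3.6, 1.1, 4.3]
position: [0.545, 0.2141, 0.1127]
wrist_force: [-6.5, 0.2, 10.5]
```

```bash
python3 -m handwheel '[[0,0,0,0,0,0,-1],[0,0,0,0,0,0,-1],[0,0,0,0,0,0,-1],[0,0,0,0,0,0,-1],[0,0,0,0,0,0,-1],[0,0,0,0,0,0,-1]]'; python3 - <<'E'
from h import *
im=r.snapshot("scene")[...,::-1]
cv2.imwrite("pics/end.png",cv2.resize(im[160:360,140:420],(784,560),interpolation=cv2.INTER_CUBIC))
E
```

```text
t: 14.05
position: [0.545, 0.214, 0.1127]
eef_rot: [3.141, 0.001, 1.536]
wrist_force: [-5.9, 0.1, 10.3]
width: 0.0196
grasp_force: 40.0
```

View pics/end.png

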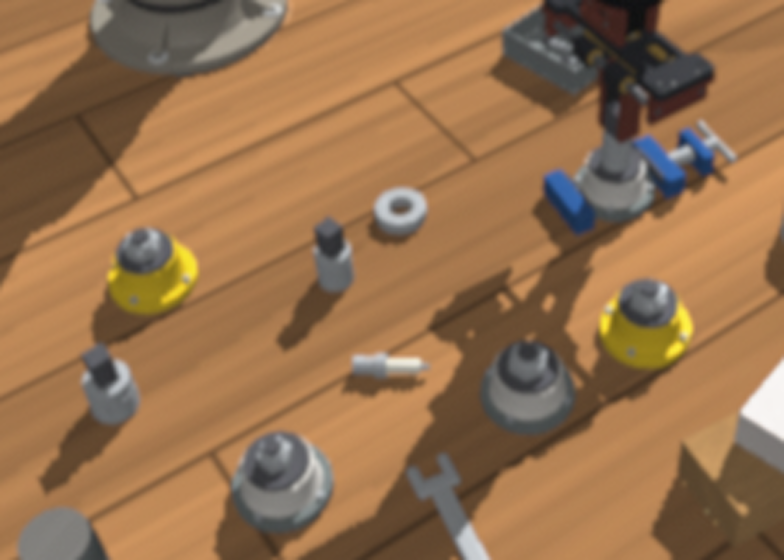

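The socket is seated on the clamped unit (crop 612,170) and still gripped. The other two sockets stand upright at (110,385) and (332,255), and the bystanders in view look undisturbed.

```bash
python3 -c "
from station import r;print(r.close_job())"
```

```text
the job is handed in; nothing more can be done
None
```

I pushed the small socket fully home over the 19 mm nut on the clamped unit and handed the job in at about 14 s, still gripping it at 40 N and pressing down at about 10 N; the judge's result was not shown.

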